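Shorten the telescopic sample arm by one hole

ROBOT

A 6-joint arm with a two-finger parallel gripper is mounted at the origin on a cart in front of the work surface, level with it; the furniture and walls round the work are solid. World frame = base frame: x ahead of the robot, y to its left, z up, the work surface at z = 0. Lengths are in m, angles in rad, forces in N, time in s.
With the tool pointing down it reaches from about 0.35 to 0.875 m from the base axis. Payload 4.2 kg.
Tool frame: the origin (TCP) lies at the very end of the fingers, on their centre line; the grasp point (between the pads) lies 19 mm behind it; z points along the fingers, x is the direction in which the jaws open and shut, and the axes are right-handed (so a half turn about z gives the same grasp; the last joint's range is limited). The gripper opens to 85 mm and grips with 20 to 120 N. Pads are 22 mm wide; open, the fingers measure 114 mm over their backs; the gripper's body (76 mm by 85 mm) begins 54 mm behind the grasp point. The pads swing forward as they close: fully open they stand 13 mm farther back than shut.
Start: joints at [-1.039, 0.385, 0.008, 0, -1.194, -0.259], TCP at [0.168, -0.602, 0.231] pointing down, gripper open.
Joint ranges: [-3.14, 3.14], [-1.21, 2.06], [-1.07, 1.41], [-3.16, 2.05], [-2.99, -0.16], [-3.1, 3.1]. Speed limits (rad/s): [2.79, 2.79, 3.14, 3.14, 3.14, 3.14].

INTERFACE

Orientations are given as a 3x3 rotation matrix whose columns are the frame's x, y, z axes.
In Python, from bench import * gives the robot as it stands.
- The arm moves only by the tool servo_tool, never from a script. Its arguments are lists of equal length, an entry for each row: "xyz": the shift along the tool's x, y, z in mm, a list of three; "twist": the turn, a rotation vector about the tool's x, y, z in degrees, a list of three. In form: {"xyz": [[dx, dy, dz], ...], "twist": [[wx, wy, wz], ...]}. A call has 1 to 20 rows; each row shifts and turns the pose as measured when the row begins, along the tool's axes as they then stand; what a row does not reach is not made up. A row lasts 1/12 s, in which the tool goes at most 41.7 mm and 7.16 degrees, less where a joint would pass 70% of its speed; a pose out of reach is approached as far as the arm can. A call with a gripper value outside its range is refused whole. "hand" is the closure, from -1 (fully open) to 1 (shut), so that 0 is half open, set as the call begins (left out, the last holds). The fingers move at their own pace and stop on an object; "force" is the grip in N (left out, the last holds). Time passes only in rows, so rows that do not move let the fingers close. It gives the time, the measured TCP pose, the force and the opening at its end, in the units of the state.
- observe(): the state, without advancing time (a new reading comes with each control period).
- capture(name): name is "scene" or "side" or "wrist"; returns a dict with "image" (384x512x3 uint8, blue, green, red), "fx", "fy", "cx", "cy" (pixels), "camera_from_world" (4x4, takes a point from world to camera coordinates); the wrist camera has in their place "tool_from_camera" (4x4, takes a point from camera to tool coordinates, whose origin is the TCP and whose axes are the tool frame's). Camera axes: x right, y up, looking along -z (the intrinsics and any distortion apply to the point x, -y, -z); pixel columns grow to the right and rows downward; lengths in m; the calibration is good to about 2 mm. The wrist camera is an equidistant fisheye: a pixel r from the principal point sees the ray r / f radians off the axis. A picture is of the moment at which its call begins: read the wrist's pose just before it. There is no depth.
- close_job(): hands the job in, once; it reports no verdict.
The state is a dict: "clock": time; "joints": joint angles; "qd": joint speeds; "effort": joint torques, N m; "position": TCP position; "tcp_rot": TCP orientation; "contact_force": force on the tool from outside, world axes, zero at the start; "wrist_torque": the same for the moment, N m; "grip_width": opening from 0.0 (shut) to 1.0 (fully open).
Only numpy, scipy, OpenCV 4.12 (cv2) and the standard library are available. Lean on these libraries where they do the work, as an engineer would, in place of code of your own. Each camera call takes 0.05 s, during which the arm holds its last target.

TASK

The telescopic arm on the bench holds its small sample shelf too far out: press the sprung button and retract the inner tube to the very next hole, until the button has snapped fully up there, not one hole further. Do it gently: never force the button or the tube against its stops, keep the slide case standing on the shelf, and leave the two bottles behind the arm alone.

Things in the scene. Friction and masses are not known exactly. Their poses are not given: they have to be found in the camera images.
- stand: Aluminium square outer tube (30 mm wide, 150 mm long, top face 78 mm above the bench, slotted along its top) in two saddles on a grey base plate 90 x 160 mm, fixed to the bench. Origin: on the bench right under the button's starting hole; z up; +y along the tube towards the sample shelf at the outer end, +x towards the bottles. The inner tube retracts towards -y of this body.
- button_cap (a point): Centre of the black ribbed cap of the sprung button: 16 mm wide across the tube, 18 mm long along it, 20 mm high (top 10 mm above this point). Up, its underside is 9 mm above the tube's top face. It sits on a narrow neck that runs in the slot, goes straight down when pressed and travels along the tube with the inner tube. Axes as those of the stand.
- snap_button (a joint): How far the button is pressed (m): 0 fully up in a hole; from 0.004 on its locking shoulder is clear below the 4 mm wall and the tube can slide; 0.0065 hard stop. Spring: 5 N to start, 9.5 N at 0.004, 12 N at the stop. Between holes the wall keeps it down at 0.003 to 0.004 without pressing; it snaps up by itself when a hole comes over it, but if held down or gripped it runs over the hole.
- inner_tube (a joint): How far the inner tube is retracted (m), 0 at the start. It slides with 1 to 3 N and can be moved by the button's cap. The first 25 mm are plain slot; further in, a screwed-on dark strip has two holes 30 mm apart. The strip is set anew each time: its first hole (the next hole) lies between 0.032 and 0.050, found by feel: the button snaps up and the tube stops hard. Play in a hole: 1 mm each way.
- slide_case_mid (a point): Centre of a slide case (85 x 30 x 34 mm box) lying loose on the sample shelf at the outer end of the inner tube, and riding along with it. The shelf is a tray 112 x 72 mm with an 8 mm lip, its floor 78.5 mm above the bench, its centre 152 mm from the starting hole along +y of the stand.
- white_bottle_mid (a point): Centre of a loose white bottle with white cap, 44 mm in diameter, 90 mm high, standing about 110 mm behind the tube. To be left alone.
- amber_bottle_mid (a point): Centre of a loose amber bottle, 36 mm in diameter, 75 mm high, standing about 110 mm behind the tube. To be left alone.
Not all that is in view belongs to the job. What is shaped like the part that bears slide_case_mid but turquoise is not meant.

How it is judged:
By the outcome, as a careful person would: the job done as asked, in the order asked, and still so for the second after the job is handed in, with the robot touching nothing.
It also fails if it takes over 45 s, if anything falls off the work surface, if the arm or the gripper's body presses on something with over 40 N, if the wrist force passes 120 N, or if a joint passes its speed limit or range.

## Working session

There is one attempt and no reset: what is moved stays moved. The work goes in short steps, Python scripts to look and compute and a tool call to move; the robot and the scene stay as the last step left them, time stands still between calls to the robot, and variables do not carry over. Pictures are saved under pics/ and viewed, and the job is handed in when it is done.

Besides the shell and the picture viewer there is one more tool, called after "Emit:" as name(argument=value, ...), one argument or row to a line, values as JSON. servo_tool: Moves the arm, as the interface text tells. Its arguments: {"type":"object","properties":{"xyz":{"type":"array","items":{"type":"array","items":{"type":"number"}}},"twist":{"type":"array","items":{"type":"array","items":{"type":"number"}}},"hand":{"type":"number"},"force":{"type":"number"}},"required":["xyz","twist"]}

```bash
ls; mkdir -p pics
python3 - <<'E'
from bench import *
import cv2,pickle
s=observe();print(s)
for n in ["scene","side","wrist"]:
    c=capture(n);cv2.imwrite(f"pics/{n}0.png",c["image"]);pickle.dump(c,open(f"{n}0.pkl","wb"))
    print({k:v for k,v in c.items() if k!="image"})
E
```

```text
pics
{'clock': 0.0, 'joints': array([-1.03942509e+00,  3.85583322e-01,  6.63903190e-03, -5.05297086e-04,
       -1.19399401e+00, -2.58579062e-01]), 'qd': array([ 1.29662956e-05,  4.14593179e-05,  4.04330254e-04,  1.46614784e-03,
       -2.29726738e-04,  2.84411303e-04]), 'effort': array([-3.98470847e-04, -3.92286837e+01,  1.88399130e+01,  4.18635160e+00,
       -4.74380751e-03,  1.94896600e-06]), 'position': array([ 0.1682426 , -0.60133143,  0.23020966]), 'tcp_rot': array([[-2.69241129e-01,  9.63072558e-01, -6.80284371e-04],
       [ 9.63070306e-01,  2.69241972e-01,  2.08465989e-03],
       [ 2.19083983e-03, -9.38854972e-05, -9.99997596e-01]]), 'contact_force': array([0.20078867, 0.28532346, 0.05112277]), 'wrist_torque': array([-0.00432964, -0.01530442,  0.01093093]), 'grip_width': 0.9976326510884574}
{'fx': 465.68201899832394, 'fy': 465.68201899832394, 'cx': 261.57488748679276, 'cy': 189.59877233555196, 'camera_from_world': array([[-0.67729711, -0.73570862,  0.00120157,  0.48952736],
       [ 0.56310311, -0.51734313,  0.64441521, -0.32117119],
       [-0.47348021,  0.43713717,  0.76
[... 221 characters left out ...]
.9754162 , -0.22016982,  0.00940714, -0.52088547],
       [ 0.10537586,  0.5034861 ,  0.85755331, -0.19597346],
       [-0.19354373, -0.8354801 ,  0.51430908, -0.67523265],
       [ 0.        ,  0.        ,  0.        ,  1.        ]])}
{'fx': 297.3186396354542, 'fy': 297.3186396354542, 'cx': 256.26510219030365, 'cy': 190.47070019577487, 'tool_from_camera': array([[ 9.99998158e-01,  9.47410760e-04, -1.66923660e-03,
         1.12993884e-03],
       [ 4.56072698e-04, -9.62065319e-01, -2.72818831e-01,
        -7.04673207e-02],
       [-1.86438613e-03,  2.72817567e-01, -9.62063979e-01,
        -1.42776744e-01],
       [ 0.00000000e+00,  0.00000000e+00,  0.00000000e+00,
         1.00000000e+00]])}
```

View pics/scene0.png

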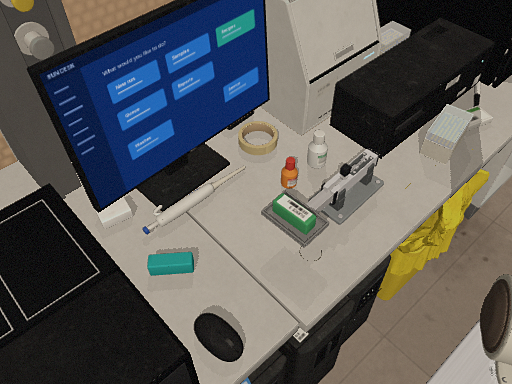

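View pics/side0.png

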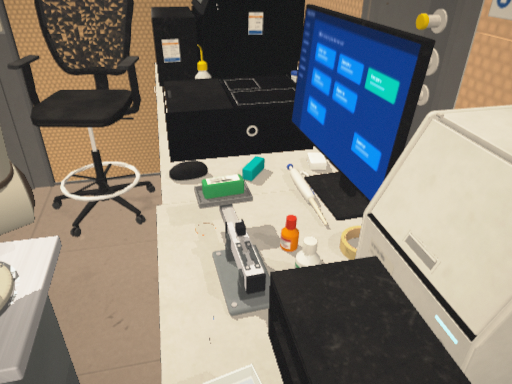

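View pics/wrist0.png

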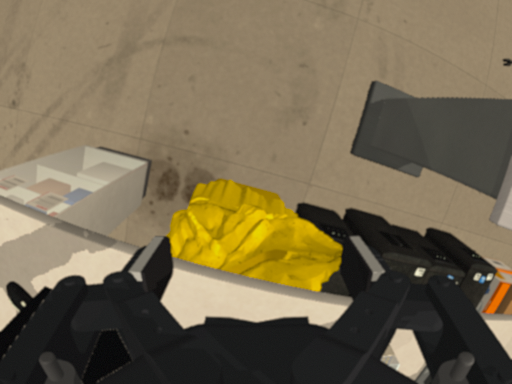

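The scene view shows the stand with its black button near (346,168) and the green case on the tray near (295,211). The turquoise box near (170,263) is the decoy, and the bottles are near (289,173) and (317,150). The side view shows the button near (240,228) and the case near (222,187). I'll enlarge both views.

Run:
```python
import cv2
a=cv2.imread("pics/scene0.png")[120:250,250:400];cv2.imwrite("pics/sc1.png",cv2.resize(a,None,fx=4.5,fy=4.5,interpolation=cv2.INTER_CUBIC))
a=cv2.imread("pics/side0.png")[165:315,185:335];cv2.imwrite("pics/sd1.png",cv2.resize(a,None,fx=4,fy=4,interpolation=cv2.INTER_CUBIC))
```

```text
(no output)
```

View pics/sc1.png

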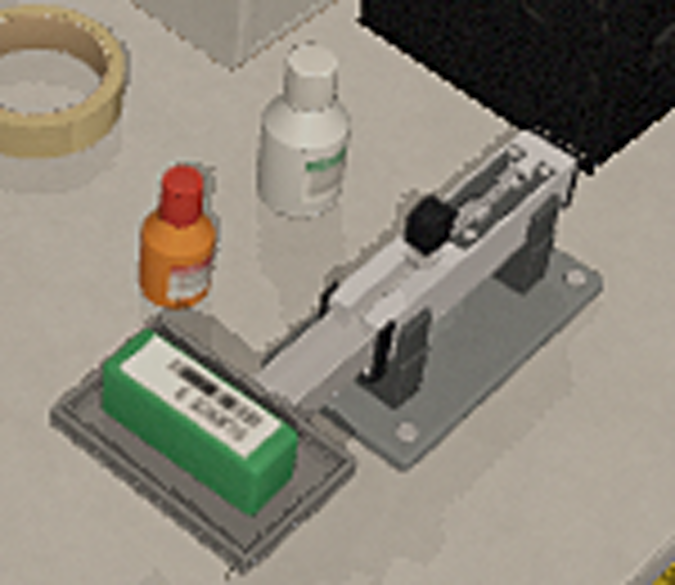

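View pics/sd1.png

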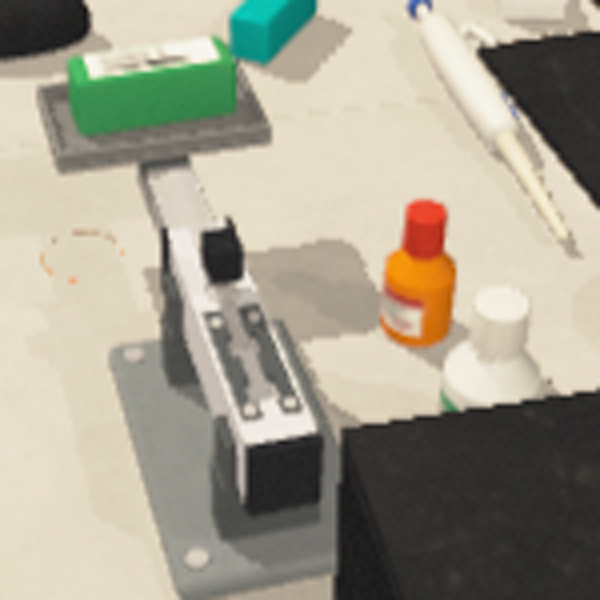

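```bash
cat > h.py <<'E'
import numpy as np,pickle,cv2
def ray(c,u,v):
    M=c["camera_from_world"];R=M[:3,:3];t=M[:3,3]
    d=np.array([(u-c["cx"])/c["fx"],-(v-c["cy"])/c["fy"],-1]);return -R.T@t,R.T@d
def onz(c,u,v,z):
    o,d=ray(c,u,v);return o+d*(z-o[2])/d[2]
def tri(c1,p1,c2,p2):
    o,d=ray(c1,*p1);q,e=ray(c2,*p2);s=np.linalg.lstsq(np.c_[d,-e],q-o,rcond=None)[0]
    a,b=o+s[0]*d,q+s[1]*e;return (a+b)/2,np.linalg.norm(a-b)
def proj(c,p):
    q=c["camera_from_world"]@np.r_[p,1];return c["cx"]-c["fx"]*q[0]/q[2],c["cy"]+c["fy"]*q[1]/q[2]
E
python3 - <<'E'
from h import *
s=pickle.load(open("scene0.pkl","rb"));d=pickle.load(open("side0.pkl","rb"))
S=lambda x,y:(250+x/4.5,120+y/4.5);D=lambda x,y:(185+x/4,165+y/4)
np.set_printoptions(precision=4,suppress=True)
for n,a,b in [("cap",(430,223),(222,252)),("screwBR?",(545,170),(250,410)),("screwBL",(515,152),(290,402)),("base hole near cam",(407,432),(133,354)),("basehole2",(575,278),(197,556)),("amber top",(182,175),(427,208)),("white top",(312,55),(500,297)),("case top label c",(203,395),(150,57))]:
    print(n,tri(s,S(*a),d,D(*b)))
print(onz(s,*S(340,290),.078),onz(s,*S(520,130),.078),onz(s,*S(578,160),.078))
print(onz(d,*D(168,230),.078),onz(d,*D(237,440),.078),onz(d,*D(320,432),.078))
E
```

```text
cap (array([ 0.5036, -0.029 ,  0.0992]), np.float64(0.0018433509709844535))
screwBR? (array([ 0.4988, -0.1103,  0.0803]), np.float64(0.001985533478819543))
screwBL (array([ 0.5158, -0.1091,  0.0804]), np.float64(0.0016293124464065419))
base hole near cam (array([0.4672, 0.0113, 0.014 ]), np.float64(0.0013775186624276569))
basehole2 (array([ 0.474 , -0.1216,  0.0146]), np.float64(0.0020404809140320713))
amber top (array([0.6145, 0.0158, 0.0761]), np.float64(4.134413148372868e-05))
white top (array([ 0.6177, -0.0764,  0.0928]), np.float64(0.000927554812640957))
case top label c (array([0.4965, 0.1245, 0.113 ]), np.float64(0.00140993682258991))
[0.5139 0.0155 0.078 ] [ 0.524  -0.1245  0.078 ] [ 0.4924 -0.1291  0.078 ]
[0.4883 0.0215 0.078 ] [ 0.4917 -0.1232  0.078 ] [ 0.525  -0.1257  0.078 ]
```

Run:
```python
from h import *
s=pickle.load(open("scene0.pkl","rb"));d=pickle.load(open("side0.pkl","rb"))
np.set_printoptions(precision=3,suppress=True)
print("box base near", onz(s,379,157,0),onz(s,335,136,0), onz(s,494,75,0))
print(tri(s,(380,110),d,(0,0))[0] if 0 else "", "side box top corner left", [onz(d,268,296,z) for z in(0,.08,.12,.15)],[onz(s,334,92,z) for z in(0,.08,.12,.15)])
print([onz(s,380,118,z) for z in(.08,.12,.15)])
R=np.array([[-.2692,.9631,0],[.9631,.2692,0],[0,0,-1]])
print(R.T@(np.array([.5036,-.029,.16])-[.16824,-.60133,.23021])*1000)
```

```text
box base near [ 0.526 -0.198 -0.   ] [ 0.645 -0.175  0.   ] [ 0.508 -0.693  0.   ]
 side box top corner left [array([ 0.538, -0.103,  0.   ]), array([ 0.517, -0.176,  0.08 ]), array([ 0.506, -0.213,  0.12 ]), array([ 0.498, -0.24 ,  0.15 ])] [array([ 0.762, -0.303,  0.   ]), array([ 0.7 , -0.22,  0.08]), array([ 0.669, -0.178,  0.12 ]), array([ 0.646, -0.146,  0.15 ])]
[array([ 0.565, -0.226,  0.08 ]), array([ 0.541, -0.184,  0.12 ]), array([ 0.524, -0.152,  0.15 ])]
[460.932 477.056  70.21 ]
```

Candidates for the button: only the black cap on the tube at scene (345.6,169.6) fits. The black clamps by the saddles and the tube end plug are not it. Its triangulated position is (0.504,-0.029,0.099), against an expected z of 0.097, so it agrees. The case is the green one at (295,211), not the turquoise one at (170,263). Next I move above the cap at the present height while closing the fingers.

Emit:
servo_tool(
  xyz=[
    [25, 26, 0],
    [25, 26, 0],
    [25, 26, 0],
    [25, 26, 0],
    [25, 26, 0],
    [25, 26, 0],
    [25, 26, 0],
    [25, 26, 0],
    [25, 26, 0],
    [25, 26, 0],
    [25, 26, 0],
    [25, 26, 0],
    [25, 26, 0],
    [25, 26, 0],
    [25, 26, 0],
    [25, 26, 0],
    [20, 26, 0],
  ],
  twist=[
    [0, 0, 0],
    [0, 0, 0],
    [0, 0, 0],
    [0, 0, 0],
    [0, 0, 0],
    [0, 0, 0],
    [0, 0, 0],
    [0, 0, 0],
    [0, 0, 0],
    [0, 0, 0],
    [0, 0, 0],
    [0, 0, 0],
    [0, 0, 0],
    [0, 0, 0],
    [0, 0, 0],
    [0, 0, 0],
    [0, 0, 0],
  ],
  hand=1,
  force=20,
)

```text
clock: 1.57
position: [0.489, -0.0582, 0.2267]
tcp_rot: [[-0.258, 0.966, -0.005], [0.966, 0.258, 0.008], [0.009, -0.003, -1.0]]
contact_force: [-0.0, -0.7, 0.3]
grip_width: 0.001
```

Emit:
servo_tool(
  xyz=[
    [0, 0, 0],
    [0, 0, 0],
    [0, 0, 0],
  ],
  twist=[
    [0, 0, 6.4],
    [0, 0, 6.4],
    [0, 0, 0],
  ],
)

```text
clock: 1.82
position: [0.4928, -0.0518, 0.2256]
tcp_rot: [[-0.037, 0.999, -0.005], [0.999, 0.037, 0.008], [0.008, -0.005, -1.0]]
contact_force: [0.0, 0.9, -0.4]
grip_width: 0.002
```

```bash
cat >> h.py <<'E'
def to(s,p):
    p=np.array(p);return s["tcp_rot"].T@(p-s["position"])*1000
def wr(c,s,p):
    # world point to wrist px
    T=np.linalg.inv(c["tool_from_camera"]);q=T[:3,:3]@(s["tcp_rot"].T@(np.array(p)-s["position"]))+T[:3,3]
    v=np.array([q[0],-q[1],-q[2]]);th=np.arctan2(np.hypot(v[0],v[1]),v[2]);u=v[:2]/np.hypot(*v[:2])*th*c["fx"]
    return c["cx"]+u[0],c["cy"]+u[1]
def wz(c,s,u,v,z):
    a=np.array([u-c["cx"],v-c["cy"]])/c["fx"];th=np.hypot(*a);k=a/th*np.sin(th)
    d=np.array([k[0],-k[1],-np.cos(th)]);T=c["tool_from_camera"]
    d=s["tcp_rot"]@T[:3,:3]@d;o=s["tcp_rot"]@T[:3,3]+s["position"];return o+d*(z-o[2])/d[2]
E
cat > look.py <<'E'
from bench import *
from h import *
import sys
np.set_printoptions(precision=4,suppress=True)
n=sys.argv[1]
s=observe();c=capture("wrist");cv2.imwrite(f"pics/w{n}.png",c["image"]);pickle.dump((c,s),open(f"w{n}.pkl","wb"))
print(s["clock"],s["position"],s["tcp_rot"],s["contact_force"],s["grip_width"])
E
python3 look.py 1
```

```text
1.8167 [ 0.4928 -0.0518  0.2256] [[-0.0372  0.9993 -0.005 ]
 [ 0.9993  0.0372  0.0079]
 [ 0.0081 -0.0047 -1.    ]] [ 0.0481  0.8944 -0.4248] 0.002157000882147839
```

View pics/w1.png

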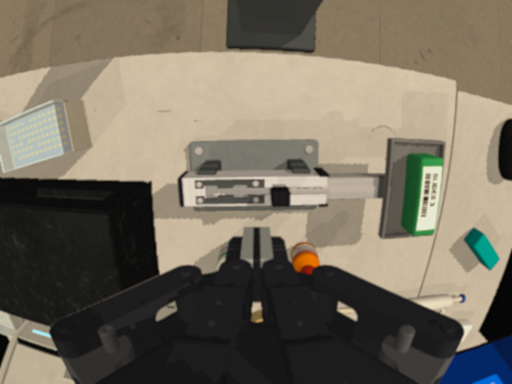

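The wrist view shows the cap at about (280,196), the tube with its dark strip at (228,190), and the closed fingertips at (257,232). I'll enlarge it.

Run:
```python
import cv2
a=cv2.imread("pics/w1.png")[130:260,175:335];cv2.imwrite("pics/w1c.png",cv2.resize(a,None,fx=5,fy=4.6,interpolation=cv2.INTER_CUBIC) if 0 else cv2.resize(a,None,fx=4.5,fy=4.5,interpolation=cv2.INTER_CUBIC))
```

```text
(no output)
```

View pics/w1c.png

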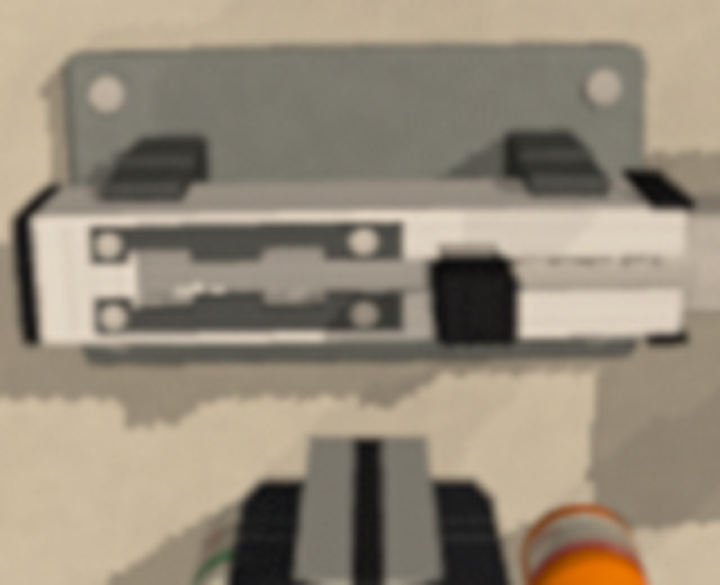

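Run:
```python
from h import *
np.set_printoptions(precision=4,suppress=True)
c,s=pickle.load(open("w1.pkl","rb"))
W=lambda x,y,z:wz(c,s,175+x/4.5,130+y/4.5,z)
for n,x,y,z in [("near edge L",62,212,.078),("near edge R",685,209,.078),("far L",40,342,.078),("far R",688,338,.078),("hole1",293,275,.08),("hole2",165,277,.08),("hole1 edges",262,262,.08),("",325,262,.08),("cap far edge L",442,342,.107),("cap far R",515,342,.107),("cap base L",432,262,.087),("cap base R",512,258,.087),("screwL",107,243,.08),("screwR",365,241,.08)]:
    print(n,W(x,y,z))
```

```text
near edge L [ 0.4917 -0.1181  0.078 ]
near edge R [0.4861 0.0231 0.078 ]
far L [ 0.523  -0.1242  0.078 ]
far R [0.5169 0.027  0.078 ]
hole1 [ 0.5042 -0.0652  0.08  ]
hole2 [ 0.5056 -0.0942  0.08  ]
hole1 edges [ 0.5014 -0.0723  0.08  ]
 [ 0.5009 -0.0582  0.08  ]
cap far edge L [ 0.5099 -0.0332  0.107 ]
cap far R [ 0.5094 -0.018   0.107 ]
cap base L [ 0.4982 -0.0347  0.087 ]
cap base R [ 0.4967 -0.0172  0.087 ]
screwL [ 0.4981 -0.1074  0.08  ]
screwR [ 0.4958 -0.0494  0.08  ]
```

Run:
```python
from bench import *
from h import *
print(to(observe(),[.503,-.027,.125]))
```

```text
[ 23.85689272  11.94824175 100.68153333]
```

Emit:
servo_tool(
  xyz=[
    [12, 6, 15],
    [12, 6, 20],
    [0, 0, 20],
    [0, 0, 20],
    [0, 0, 10],
    [0, 0, 5],
    [0, 0, 0],
  ],
  twist=[
    [0, 0, 0],
    [0, 0, 0],
    [0, 0, 0],
    [0, 0, 0],
    [0, 0, 0],
    [0, 0, 0],
    [0, 0, 0],
  ],
)

```text
clock: 2.45
position: [0.5028, -0.0288, 0.1335]
tcp_rot: [[-0.056, 0.998, -0.002], [0.998, 0.056, 0.008], [0.008, -0.001, -1.0]]
contact_force: [0.6, -0.7, 0.2]
grip_width: 0.002
```

```bash
python3 look.py 2;python3 - <<'E'
from bench import *
from h import *
print(to(observe(),[.503,-.027,.107]))
import cv2
a=cv2.imread("pics/w2.png")[130:290,155:355];cv2.imwrite("pics/w2c.png",cv2.resize(a,None,fx=3.7,fy=3.7,interpolation=cv2.INTER_CUBIC))
E
```

```text
2.45 [ 0.5028 -0.0288  0.1335] [[-0.0558  0.9984 -0.0019]
 [ 0.9984  0.0558  0.0083]
 [ 0.0084 -0.0014 -1.    ]] [ 0.5842 -0.7178  0.2008] 0.0021022487030746303
[ 1.60782636 -0.05245742 27.18314256]
```

View pics/w2c.png

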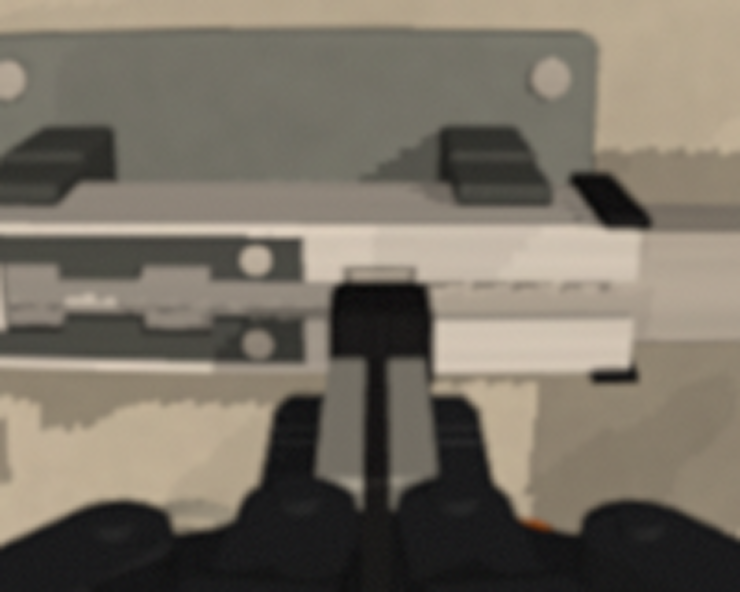

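Emit:
servo_tool(
  xyz=[
    [0, 0, 10],
    [0, 0, 8],
    [0, 0, 4],
    [0, 0, 0],
    [0, 0, 0],
  ],
  twist=[
    [0, 0, 0],
    [0, 0, 0],
    [0, 0, 0],
    [0, 0, 0],
    [0, 0, 0],
  ],
)

```text
clock: 2.92
position: [0.5049, -0.0292, 0.1128]
tcp_rot: [[-0.057, 0.998, 0.005], [0.998, 0.057, 0.009], [0.009, 0.005, -1.0]]
contact_force: [0.8, 0.4, 0.5]
grip_width: -0.0
```

Emit:
servo_tool(
  xyz=[
    [1, 0, 1],
    [0, 0, 1],
  ],
  twist=[
    [0, 0, 0],
    [0, 0, 0],
  ],
)

```text
clock: 3.08
position: [0.5053, -0.028, 0.1112]
tcp_rot: [[-0.057, 0.998, 0.006], [0.998, 0.057, 0.009], [0.009, 0.007, -1.0]]
contact_force: [-0.1, 0.4, 0.7]
grip_width: -0.001
```

Emit:
servo_tool(
  xyz=[
    [0, -1, 1],
    [0, -1, 1],
    [0, 0, 1],
  ],
  twist=[
    [0, 0, 0],
    [0, 0, 0],
    [0, 0, 0],
  ],
)

```text
clock: 3.33
position: [0.5036, -0.0279, 0.1085]
tcp_rot: [[-0.058, 0.998, 0.008], [0.998, 0.058, 0.01], [0.009, 0.008, -1.0]]
contact_force: [0.2, 0.2, 0.2]
grip_width: -0.001
```

Emit:
servo_tool(
  xyz=[
    [0, 0, 1],
    [0, 0, 1],
  ],
  twist=[
    [0, 0, 0],
    [0, 0, 0],
  ],
)

```text
clock: 3.5
position: [0.5036, -0.0278, 0.1068]
tcp_rot: [[-0.058, 0.998, 0.008], [0.998, 0.058, 0.01], [0.009, 0.009, -1.0]]
contact_force: [-2.0, 1.1, 5.4]
grip_width: 0.001
```

Emit:
servo_tool(
  xyz=[
    [0, 0, 1],
    [0, 0, 1],
  ],
  twist=[
    [0, 0, 0],
    [0, 0, 0],
  ],
)

```text
clock: 3.67
position: [0.5037, -0.0279, 0.1059]
tcp_rot: [[-0.059, 0.998, 0.008], [0.998, 0.059, 0.009], [0.009, 0.009, -1.0]]
contact_force: [-2.4, 0.8, 6.2]
grip_width: 0.003
```

Emit:
servo_tool(
  xyz=[
    [0, 0, 1],
    [0, 0, 1],
  ],
  twist=[
    [0, 0, 0],
    [0, 0, 0],
  ],
)

```text
clock: 3.83
position: [0.5037, -0.0279, 0.1054]
tcp_rot: [[-0.06, 0.998, 0.008], [0.998, 0.06, 0.009], [0.008, 0.009, -1.0]]
contact_force: [-3.4, 1.0, 7.4]
grip_width: -0.004
```

Emit:
servo_tool(
  xyz=[
    [0, 0, 2],
    [0, 0, 2],
  ],
  twist=[
    [0, 0, 0],
    [0, 0, 0],
  ],
)

```text
clock: 4.0
position: [0.5037, -0.028, 0.1034]
tcp_rot: [[-0.061, 0.998, 0.008], [0.998, 0.061, 0.008], [0.007, 0.009, -1.0]]
contact_force: [-3.3, -0.0, 8.7]
grip_width: 0.002
```

Emit:
servo_tool(
  xyz=[
    [0, 0, 2],
  ],
  twist=[
    [0, 0, 0],
  ],
)

```text
clock: 4.08
position: [0.5037, -0.028, 0.1025]
tcp_rot: [[-0.061, 0.998, 0.009], [0.998, 0.061, 0.008], [0.007, 0.009, -1.0]]
contact_force: [-3.8, 1.4, 9.5]
grip_width: -0.001
```

Emit:
servo_tool(
  xyz=[
    [0, 0, 1.8],
  ],
  twist=[
    [0, 0, 0],
  ],
)

```text
clock: 4.17
position: [0.5037, -0.0281, 0.102]
tcp_rot: [[-0.062, 0.998, 0.009], [0.998, 0.062, 0.007], [0.007, 0.009, -1.0]]
contact_force: [-3.4, 0.7, 8.9]
grip_width: -0.001
```

Emit:
servo_tool(
  xyz=[
    [-1, 0, 1.4],
    [-1.5, 0, 1.4],
  ],
  twist=[
    [0, 0, 0],
    [0, 0, 0],
  ],
)

```text
clock: 4.33
position: [0.5039, -0.0308, 0.1019]
tcp_rot: [[-0.063, 0.998, 0.009], [0.998, 0.063, 0.006], [0.005, 0.01, -1.0]]
contact_force: [-3.9, 1.1, 9.8]
grip_width: 0.002
```

Emit:
servo_tool(
  xyz=[
    [-1.5, 0, 1.6],
    [-2, 0, 1.6],
    [-2, 0, 1.5],
  ],
  twist=[
    [0, 0, 0],
    [0, 0, 0],
    [0, 0, 0],
  ],
)

```text
clock: 4.58
position: [0.5042, -0.0367, 0.1016]
tcp_rot: [[-0.066, 0.998, 0.01], [0.998, 0.065, 0.005], [0.004, 0.01, -1.0]]
contact_force: [-4.4, 0.2, 11.2]
grip_width: -0.002
```

```bash
python3 look.py 3;python3 - <<'E'
import cv2
a=cv2.imread("pics/w3.png")[130:290,155:355];cv2.imwrite("pics/w3c.png",cv2.resize(a,None,fx=3.7,fy=3.7,interpolation=cv2.INTER_CUBIC))
E
```

```text
4.5833 [ 0.5042 -0.0367  0.1016] [[-0.0655  0.9978  0.0098]
 [ 0.9978  0.0655  0.0045]
 [ 0.0039  0.0101 -0.9999]] [-4.3638  0.1604 11.1816] -0.0019713288172750905
```

View pics/w3c.png

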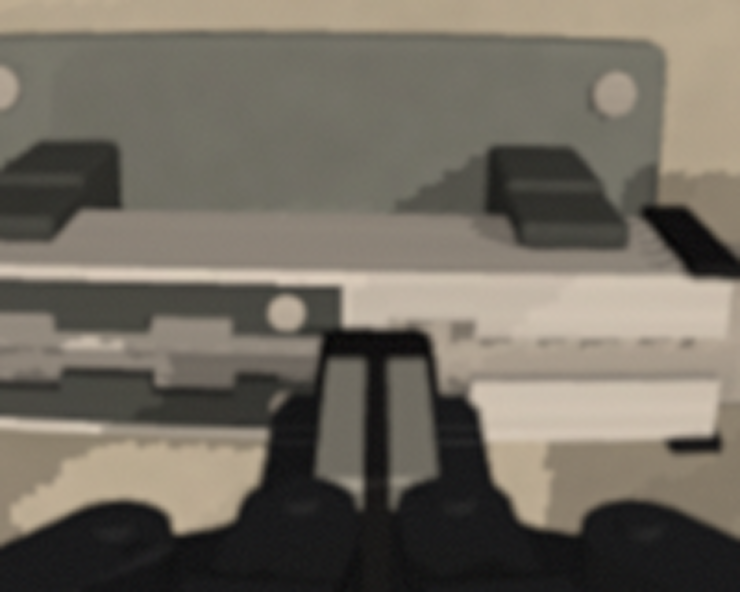

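Emit:
servo_tool(
  xyz=[
    [-2, 0, 1.4],
    [-2, 0, 1.4],
    [-2, 0, 1.4],
    [-1, 0, 1.2],
  ],
  twist=[
    [0, 0, 0.4],
    [0, 0, 0.4],
    [0, 0, 0.3],
    [0, 0, 0],
  ],
)

```text
clock: 4.97
position: [0.5046, -0.0449, 0.1022]
tcp_rot: [[-0.048, 0.999, 0.011], [0.999, 0.048, 0.002], [0.002, 0.011, -1.0]]
contact_force: [-3.9, 0.1, 9.6]
grip_width: 0.003
```

Emit:
servo_tool(
  xyz=[
    [0, 0, -3],
    [0, 0, -8],
    [0, 0, -10],
    [0, 0, -5],
    [0, 0, 0],
  ],
  twist=[
    [0, 0, 0],
    [0, 0, 0],
    [0, 0, 0],
    [0, 0, 0],
    [0, 0, 0],
  ],
)

```text
clock: 5.38
position: [0.5048, -0.045, 0.1306]
tcp_rot: [[-0.048, 0.999, 0.013], [0.999, 0.048, 0.002], [0.002, 0.013, -1.0]]
contact_force: [0.4, 0.9, 0.7]
grip_width: -0.0
```

```bash
python3 look.py 4;python3 - <<'E'
import cv2
a=cv2.imread("pics/w4.png")[130:290,155:355];cv2.imwrite("pics/w4c.png",cv2.resize(a,None,fx=3.7,fy=3.7,interpolation=cv2.INTER_CUBIC))
E
```

```text
5.3833 [ 0.5048 -0.045   0.1306] [[-0.0481  0.9988  0.0128]
 [ 0.9988  0.048   0.0024]
 [ 0.0018  0.0129 -0.9999]] [0.3809 0.9421 0.6793] -0.00023101157947427712
```

View pics/w4c.png

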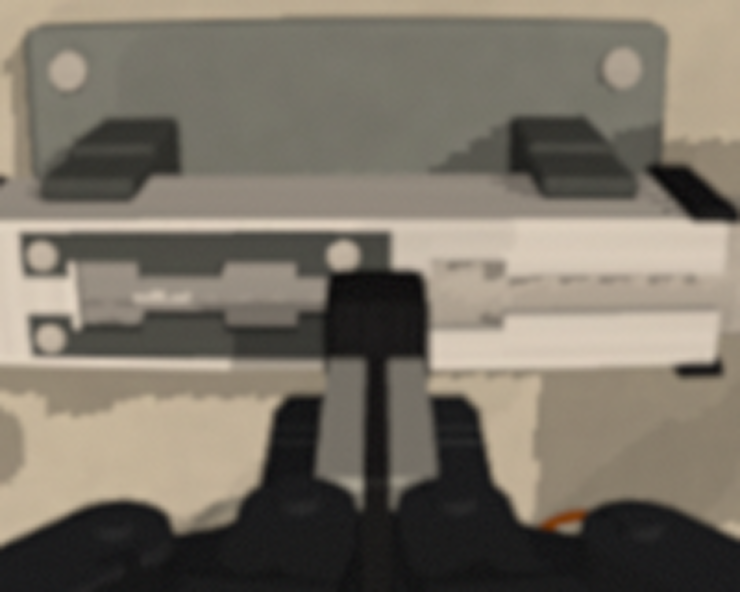

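Cap at crop (377,320): it stayed down, about 17 mm in. The starting hole is at (468,295) and the next hole at (261,295), which puts the next hole near 0.040. Now I go to the outer side of the cap and lower the fingers behind it.

Emit:
servo_tool(
  xyz=[
    [12, -1, 0],
    [11, -1, 0],
    [0, 0, 0],
    [0, 0, 12],
    [0, 0, 12],
    [0, 0, 8],
    [0, 0, 5],
    [0, 0, 0],
  ],
  twist=[
    [0, 0, 0],
    [0, 0, 0],
    [0, 0, 0],
    [0, 0, 0],
    [0, 0, 0],
    [0, 0, 0],
    [0, 0, 0],
    [0, 0, 0],
  ],
)

```text
clock: 6.1
position: [0.5009, -0.0204, 0.0898]
tcp_rot: [[-0.049, 0.999, 0.01], [0.999, 0.049, 0.002], [0.002, 0.01, -1.0]]
contact_force: [0.1, 0.1, 0.7]
grip_width: 0.0
```

```bash
python3 look.py 5;python3 - <<'E'
import cv2
a=cv2.imread("pics/w5.png")[130:290,155:355];cv2.imwrite("pics/w5c.png",cv2.resize(a,None,fx=3.7,fy=3.7,interpolation=cv2.INTER_CUBIC))
E
```

```text
6.1 [ 0.5009 -0.0204  0.0898] [[-0.0493  0.9987  0.0099]
 [ 0.9988  0.0493  0.0021]
 [ 0.0017  0.01   -0.9999]] [0.1076 0.0597 0.7245] 0.0003609171846086034
```

View pics/w5c.png

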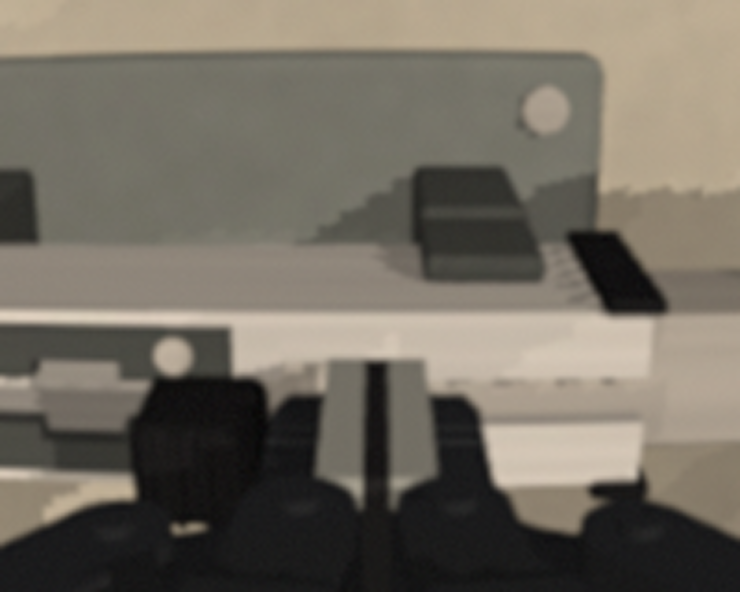

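Run:
```python
from h import *
c,s=pickle.load(open("w5.pkl","rb"))
T=np.linalg.inv(c["tool_from_camera"])
def pt(x,y,z):
    p=s["tcp_rot"]@np.array([x,y,z])+s["position"]; u,v=wr(c,s,p);return round((u-155)*3.7),round((v-130)*3.7)
for y in(-.011,-.008):
  for z in (0,-.005,-.01,-.015,-.02,-.03): print(y,z,pt(0,y,z),pt(.007,y,z),pt(.014,y,z))
```

```text
-0.011 0 (367, 356) (417, 356) (467, 355)
-0.011 -0.005 (367, 370) (418, 370) (470, 369)
-0.011 -0.01 (367, 385) (420, 385) (473, 384)
-0.011 -0.015 (367, 401) (421, 401) (476, 400)
-0.011 -0.02 (366, 418) (423, 418) (479, 417)
-0.011 -0.03 (366, 456) (427, 455) (487, 455)
-0.008 0 (367, 375) (417, 375) (466, 375)
-0.008 -0.005 (367, 390) (418, 390) (469, 389)
-0.008 -0.01 (367, 405) (420, 405) (472, 405)
-0.008 -0.015 (367, 422) (421, 422) (475, 421)
-0.008 -0.02 (367, 439) (423, 439) (479, 439)
-0.008 -0.03 (366, 478) (426, 478) (486, 477)
```

Run:
```python
from bench import *
from h import *
s=observe()
out=[]
for n in ["scene","side"]:
    c=capture(n);u,v=map(int,proj(c,s["position"]));print(n,u,v,[proj(c,s["position"]+[0,0,z]) for z in(.01,.02,.04)])
    a=c["image"][max(v-60,0):v+30,u-45:u+45];out.append(cv2.resize(a,(400,400),interpolation=cv2.INTER_CUBIC))
cv2.imwrite("pics/two5.png",np.hstack(out))
```

```text
scene 342 174 [(np.float64(343.38744706243983), np.float64(171.67802271492823)), (np.float64(344.0644002323342), np.float64(168.31257936386254)), (np.float64(345.4521725657562), np.float64(161.41332934183092))]
side 237 229 [(np.float64(237.73881253737943), np.float64(225.0339693732077)), (np.float64(237.68190156935805), np.float64(220.4544743275638)), (np.float64(237.5655279666112), np.float64(211.0901574700003))]
```

View pics/two5.png

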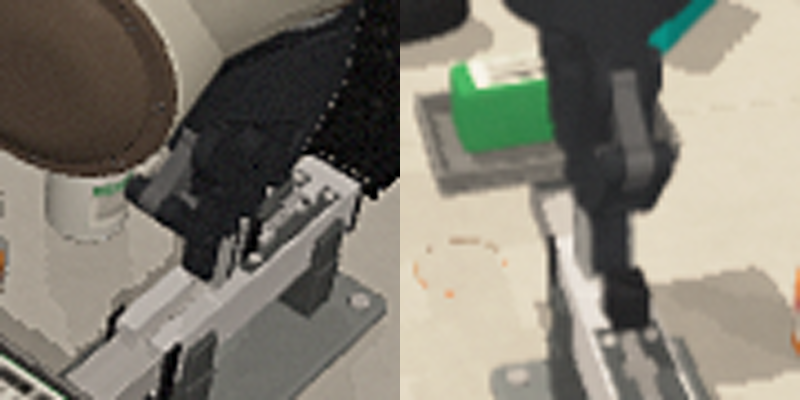

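The side views show the wide knuckle sits about 40 mm above the tips and the finger below it is straight. I'll lower the tip to about 0.083, so the straight finger back pushes the cap and nothing overhangs it.

Emit:
servo_tool(
  xyz=[
    [0, 2, 4],
    [0, 1, 3],
    [0, 0, 0],
  ],
  twist=[
    [0, 0, 0],
    [0, 0, 0],
    [0, 0, 0],
  ],
)

```text
clock: 6.5
position: [0.5065, -0.0199, 0.0853]
tcp_rot: [[-0.05, 0.999, 0.016], [0.999, 0.049, 0.003], [0.003, 0.017, -1.0]]
contact_force: [-0.1, -0.8, 0.5]
grip_width: 0.0
```

Emit:
servo_tool(
  xyz=[
    [-2, 0, 0],
    [-1, 0, 0],
  ],
  twist=[
    [0, 0, 0],
    [0, 0, 0],
  ],
)

```text
clock: 6.67
position: [0.507, -0.0225, 0.0853]
tcp_rot: [[-0.049, 0.999, 0.017], [0.999, 0.049, 0.004], [0.004, 0.017, -1.0]]
contact_force: [-1.2, 5.8, 0.5]
grip_width: 0.001
```

Emit:
servo_tool(
  xyz=[
    [-1, 0, 0],
    [-1, 0, 0],
  ],
  twist=[
    [0, 0, 0],
    [0, 0, 0],
  ],
)

```text
clock: 6.83
position: [0.507, -0.0229, 0.0854]
tcp_rot: [[-0.048, 0.999, 0.018], [0.999, 0.048, 0.008], [0.007, 0.018, -1.0]]
contact_force: [-1.2, 6.9, 0.1]
grip_width: 0.002
```

Emit:
servo_tool(
  xyz=[
    [-1, 0, 0],
    [-1, 0, 0],
  ],
  twist=[
    [0, 0, 0],
    [0, 0, 0],
  ],
)

```text
clock: 7.0
position: [0.507, -0.023, 0.0855]
tcp_rot: [[-0.047, 0.999, 0.019], [0.999, 0.047, 0.011], [0.01, 0.019, -1.0]]
contact_force: [-1.0, 5.8, 0.3]
grip_width: -0.002
```

```bash
python3 look.py 6;python3 - <<'E'
from bench import *
from h import *
out=[]
a=cv2.imread("pics/w6.png")[130:290,155:355];out.append(cv2.resize(a,(500,400),interpolation=cv2.INTER_CUBIC))
c=capture("side");a=c["image"][195:265,205:270];out.append(cv2.resize(a,(300,400),interpolation=cv2.INTER_CUBIC))
cv2.imwrite("pics/two6.png",np.hstack(out))
E
```

```text
7.0 [ 0.507  -0.023   0.0855] [[-0.0475  0.9987  0.0187]
 [ 0.9988  0.0473  0.0108]
 [ 0.0099  0.0192 -0.9998]] [-0.9932  5.8162  0.3132] -0.001880520444991625
```

View pics/two6.png

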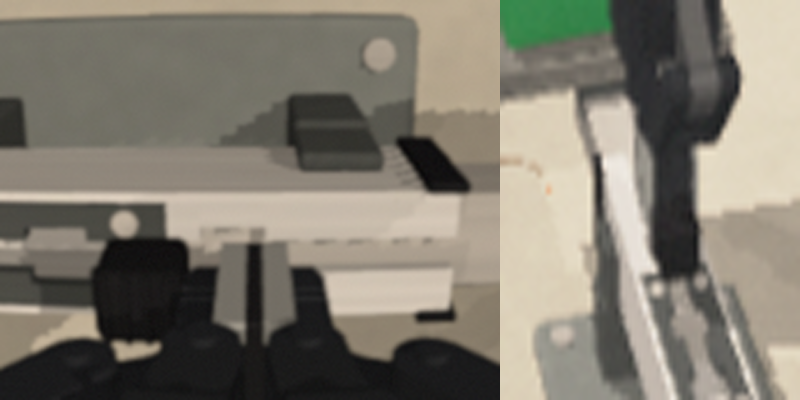

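Emit:
servo_tool(
  xyz=[
    [-1.8, 0, 0],
  ],
  twist=[
    [0, 0, 0],
  ],
)

```text
clock: 7.18
position: [0.5071, -0.0236, 0.0855]
tcp_rot: [[-0.047, 0.999, 0.019], [0.999, 0.047, 0.012], [0.012, 0.02, -1.0]]
contact_force: [-2.2, 4.9, -0.7]
grip_width: 0.005
```

Emit:
servo_tool(
  xyz=[
    [-2, 0, 0],
  ],
  twist=[
    [0, 0, 0],
  ],
)

```text
clock: 7.27
position: [0.5071, -0.0246, 0.0855]
tcp_rot: [[-0.047, 0.999, 0.019], [0.999, 0.047, 0.014], [0.013, 0.02, -1.0]]
contact_force: [-1.6, 5.4, -0.2]
grip_width: 0.0
```

Emit:
servo_tool(
  xyz=[
    [-2, 0, 0],
  ],
  twist=[
    [0, 0, 0],
  ],
)

```text
clock: 7.35
position: [0.5072, -0.0256, 0.0855]
tcp_rot: [[-0.047, 0.999, 0.02], [0.999, 0.047, 0.016], [0.015, 0.021, -1.0]]
contact_force: [-1.0, 5.1, -0.3]
grip_width: 0.0
```

Emit:
servo_tool(
  xyz=[
    [-2, -0.5, 0],
    [-2, -0.3, 0],
    [-2, 0, 0],
  ],
  twist=[
    [0.3, -0.4, 0],
    [0.3, -0.4, 0],
    [0.3, -0.4, 0],
  ],
)

```text
clock: 7.6
position: [0.5072, -0.0282, 0.0854]
tcp_rot: [[-0.045, 0.999, 0.008], [0.999, 0.045, -0.0], [-0.0, 0.008, -1.0]]
contact_force: [-1.6, 7.2, -0.3]
grip_width: -0.004
```

Emit:
servo_tool(
  xyz=[
    [-2, 0, 0],
    [-2, 0, 0],
    [-2, 0, 0],
  ],
  twist=[
    [0.2, -0.3, 0],
    [0.2, -0.3, 0],
    [0, -0.2, 0],
  ],
)

```text
clock: 7.85
position: [0.5072, -0.031, 0.0852]
tcp_rot: [[-0.045, 0.999, 0.002], [0.999, 0.045, -0.01], [-0.01, 0.002, -1.0]]
contact_force: [-1.0, 5.9, 0.4]
grip_width: 0.0
```

Emit:
servo_tool(
  xyz=[
    [-2, 0, 0],
    [-2, 0, 0],
    [-2, 0, 0],
  ],
  twist=[
    [0, 0.1, 0],
    [0, 0.1, 0],
    [0, 0, 0],
  ],
)

```text
clock: 8.1
position: [0.5074, -0.0342, 0.0856]
tcp_rot: [[-0.045, 0.999, 0.003], [0.999, 0.045, -0.002], [-0.003, 0.003, -1.0]]
contact_force: [-1.6, 6.0, 1.5]
grip_width: 0.001
```

Emit:
servo_tool(
  xyz=[
    [-2, 0, 0],
    [-2, 0, 0],
    [-2, 0, 0],
  ],
  twist=[
    [0, 0, 0],
    [0, 0, 0],
    [0, 0, 0],
  ],
)

```text
clock: 8.35
position: [0.5077, -0.038, 0.0861]
tcp_rot: [[-0.045, 0.999, 0.004], [0.999, 0.045, 0.001], [0.001, 0.004, -1.0]]
contact_force: [-0.5, 5.1, -0.8]
grip_width: -0.0
```

Emit:
servo_tool(
  xyz=[
    [-2, 0, 0],
    [-2, 0, 0],
  ],
  twist=[
    [0, 0, 0],
    [0, 0, 0],
  ],
)

```text
clock: 8.52
position: [0.5078, -0.0406, 0.0862]
tcp_rot: [[-0.044, 0.999, 0.005], [0.999, 0.044, 0.004], [0.004, 0.005, -1.0]]
contact_force: [-2.6, 4.5, 1.5]
grip_width: -0.002
```

```bash
python3 look.py 7;python3 - <<'E'
import cv2
a=cv2.imread("pics/w7.png")[130:290,155:355];cv2.imwrite("pics/w7c.png",cv2.resize(a,None,fx=3.7,fy=3.7,interpolation=cv2.INTER_CUBIC))
E
```

```text
8.5167 [ 0.5078 -0.0406  0.0862] [[-0.0441  0.999   0.0052]
 [ 0.999   0.0441  0.0038]
 [ 0.0036  0.0054 -1.    ]] [-2.57    4.489   1.5245] -0.0022231274866265998
```

View pics/w7c.png

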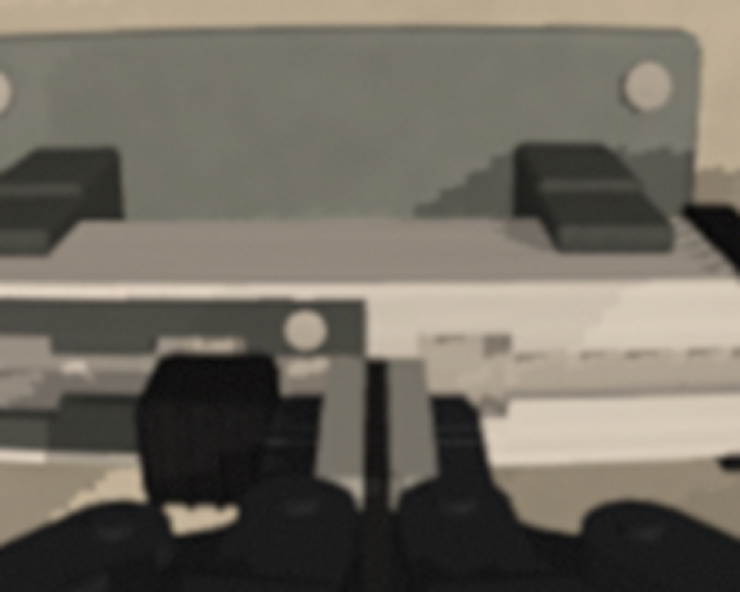

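The next hole (crop x 155–245) is nearly under the cap (x 160–280). I go on in small single steps.

Emit:
servo_tool(
  xyz=[
    [-1.8, -0.5, 0],
  ],
  twist=[
    [0, -0.1, 0],
  ],
)

```text
clock: 8.65
position: [0.5079, -0.0423, 0.0865]
tcp_rot: [[-0.044, 0.999, 0.006], [0.999, 0.044, 0.003], [0.002, 0.007, -1.0]]
contact_force: [0.6, 4.8, 0.9]
grip_width: 0.004
```

Emit:
servo_tool(
  xyz=[
    [-1.8, 0, 0],
  ],
  twist=[
    [0, 0, 0],
  ],
)

```text
clock: 8.73
position: [0.5081, -0.0441, 0.0867]
tcp_rot: [[-0.045, 0.999, 0.007], [0.999, 0.045, 0.002], [0.002, 0.007, -1.0]]
contact_force: [-0.5, 1.2, -0.8]
grip_width: 0.005
```

Emit:
servo_tool(
  xyz=[
    [-1.8, 0, 0],
  ],
  twist=[
    [0, 0, 0],
  ],
)

```text
clock: 8.82
position: [0.5083, -0.0459, 0.0867]
tcp_rot: [[-0.045, 0.999, 0.007], [0.999, 0.045, 0.003], [0.002, 0.007, -1.0]]
contact_force: [-1.3, 9.8, 1.6]
grip_width: 0.001
```

Emit:
servo_tool(
  xyz=[
    [-1.8, 0, 0],
  ],
  twist=[
    [0, 0, 0],
  ],
)

```text
clock: 8.9
position: [0.5084, -0.0465, 0.0867]
tcp_rot: [[-0.044, 0.999, 0.008], [0.999, 0.044, 0.005], [0.005, 0.008, -1.0]]
contact_force: [-3.4, 17.0, 3.9]
grip_width: 0.001
```

The force dropped to 1.2 N, then rose to 17 N with the tube stopped. That looks like the snap and the hard stop, so I back off and check.

Emit:
servo_tool(
  xyz=[
    [4, 0, 0],
    [6, 0, 0],
    [5, 0, 0],
    [0, 0, -12],
    [0, 0, -20],
    [0, -5, -20],
    [0, -8, -20],
    [-10, 0, -15],
    [-15, 0, 0],
    [0, 0, 0],
  ],
  twist=[
    [0, 0, 0],
    [0, 0, 0],
    [0, 0, 0],
    [0, 0, 0],
    [0, 0, 0],
    [0, 0, 0],
    [0, 0, 0],
    [0, 0, 0],
    [0, 0, 0],
    [0, 0, 0],
  ],
)

```text
clock: 9.73
position: [0.493, -0.0591, 0.1765]
tcp_rot: [[-0.046, 0.999, 0.002], [0.999, 0.046, -0.003], [-0.003, 0.002, -1.0]]
contact_force: [0.7, 0.4, -0.6]
grip_width: 0.004
```

```bash
python3 look.py 8;python3 - <<'E'
from bench import *
from h import *
a=cv2.imread("pics/w8.png")[120:260,170:350];cv2.imwrite("pics/w8c.png",cv2.resize(a,None,fx=4.2,fy=4.2,interpolation=cv2.INTER_CUBIC))
for n,(v,u) in dict(scene=(120,250),side=(165,185)).items():
    c=capture(n);pickle.dump(c,open(f"{n}8.pkl","wb"));a=c["image"][v:v+145,u:u+150];cv2.imwrite(f"pics/{n}8.png",cv2.resize(a,None,fx=4,fy=4,interpolation=cv2.INTER_CUBIC))
E
```

```text
9.7333 [ 0.493  -0.0591  0.1765] [[-0.046   0.9989  0.0017]
 [ 0.9989  0.046  -0.0025]
 [-0.0026  0.0016 -1.    ]] [ 0.675   0.3591 -0.5936] 0.004078170595369302
```

View pics/w8c.png

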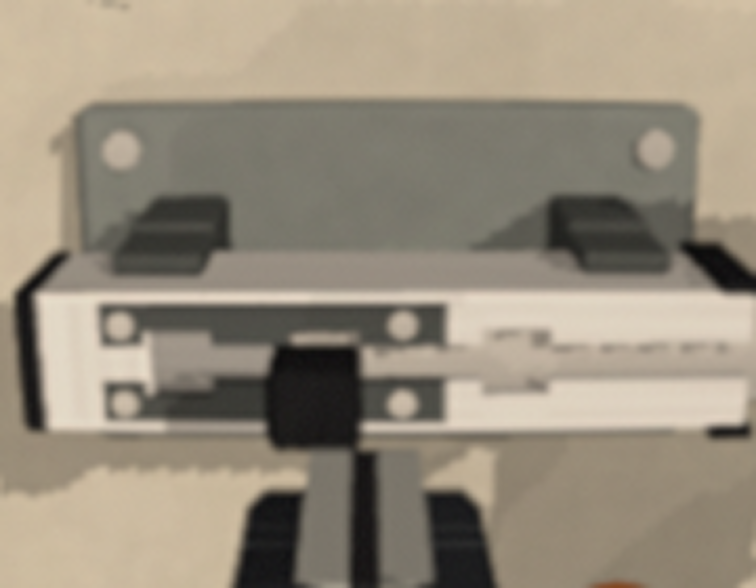

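View pics/scene8.png

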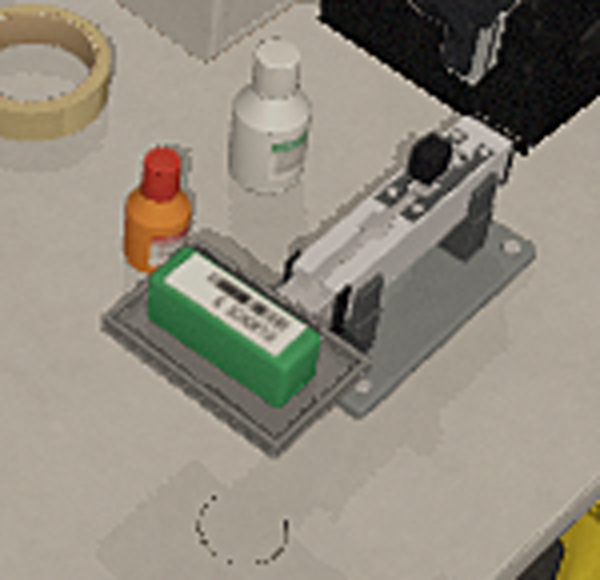

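View pics/side8.png

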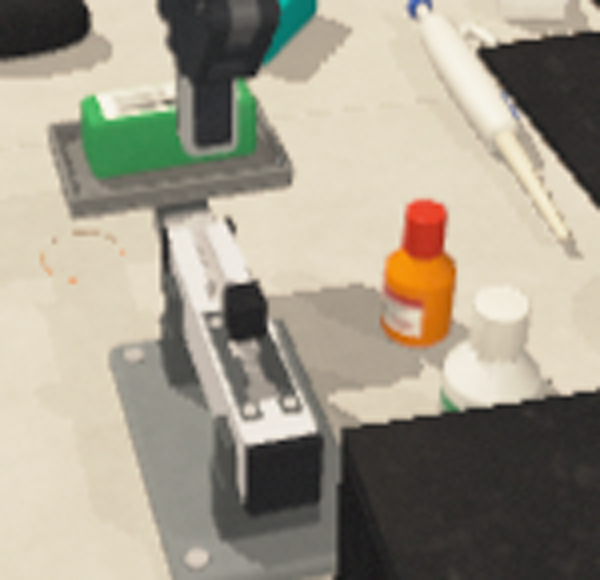

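Run:
```python
from h import *
s=pickle.load(open("scene8.pkl","rb"));d=pickle.load(open("side8.pkl","rb"))
a=tri(s,(250+430/4,120+159/4),d,(185+244/4,165+311/4));print(a)
# raw cap-blob centroids before/after
for n in("0","8"):
    s=pickle.load(open(f"scene{n}.pkl","rb"));d=pickle.load(open(f"side{n}.pkl","rb"))
    g=(.5036,-.028,.097) if n=="0" else (.505,-.068,.097)
    P=[]
    for c in(s,d):
        u,v=proj(c,g);u,v=int(round(u)),int(round(v));r=9
        m=(c["image"][v-r:v+r+1,u-r:u+r+1].max(2)<55).astype("uint8")
        k,l,st,ce=cv2.connectedComponentsWithStats(m);i=1+np.argmax(st[1:,4]);print(st[i]);P.append((u-r+ce[i][0],v-r+ce[i][1]))
    print(n,tri(s,P[0],d,P[1]))
    for z in(-.004,0,.004): print(z,[proj(c,np.array(g)+[0,0,z]) for c in(s,d)]) if n=="8" else 0
```

```text
(array([ 0.50532173, -0.06932931,  0.09784321]), np.float64(0.0012189535352450272))
[  4   3  12  13 101]
[ 5  2  9 13 98]
0 (array([ 0.50366786, -0.02865937,  0.09866699]), np.float64(0.0003764166275711197))
[ 4  3 11 12 98]
[  6   2  10  14 115]
8 (array([ 0.50586042, -0.06868869,  0.09806444]), np.float64(0.00015176868993860057))
-0.004 [(np.float64(356.6240796526283), np.float64(161.55718411802943)), (np.float64(245.33254601772578), np.float64(244.71402561113305))]
0 [(np.float64(356.9276022890389), np.float64(160.224694523142)), (np.float64(245.3321262357234), np.float64(242.85428208380245))]
0.004 [(np.float64(357.2330547219292), np.float64(158.88373296135305)), (np.float64(245.33170385338343), np.float64(240.98301838419988))]
```

Run:
```python
from bench import *
s=observe();print(s["clock"],s["position"],s["contact_force"]);print(close_job())
```

```text
9.8833 [ 0.49288474 -0.05789161  0.17558394] [-0.85583263  0.30887283  0.03362973]
the job is handed in; nothing more can be done
None
```

I retracted the inner tube to the very next hole, and the button has snapped up there. The job is handed in at about 9.9 s.

- **How:** I pressed the button with closed fingertips at about 10 N and slid the tube about 17 mm. I then let go and pushed the cap from its outer side with about 5–7 N until it snapped.
- **Force:** The push force dropped to about 1 N as the hole came over the button, then rose to 17 N for one step against the hard stop. I backed off at once. That peak was higher than I aimed for, and it was the highest force I read.
- **Button and tube:** Camera checks afterwards put the cap 40.0 mm further in. The strip's visible holes, measured beforehand, put the next hole at about 38–41 mm. The cap's height is within 0.6 mm of its starting height, against the 3–4 mm drop it would show if still held down. The second hole is still empty.
- **Surroundings:** The slide case stands on the shelf, both bottles look untouched, and the gripper is clear of everything.

No check failed. The triangulated cap height was 1–2 mm above the stated value both before and after, which fits the 2 mm calibration limit.

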